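# Stack kit cartons on the sloping bench rack

### The arm

A 7-joint arm with a two-finger parallel gripper is mounted at the origin on the work surface. World frame = base frame: x ahead of the robot, y to its left, z up, the work surface at z = 0. Lengths are in m, angles in rad, forces in N, time in s.
With the tool pointing down it reaches from about 0.425 to 0.8 m from the base axis. Payload 8.3 kg.
Tool frame: the origin (TCP) lies at the very end of the fingers, on their centre line; the grasp point (between the pads) lies 19 mm behind it; x points along the fingers, y is the direction in which the jaws open and shut, and the axes are right-handed (so a half turn about x gives the same grasp; the last joint's range is limited). The gripper opens to 85 mm and grips with 20 to 120 N. Pads are 22 mm wide; open, the fingers measure 114 mm over their backs; the gripper's body (76 mm by 85 mm) begins 54 mm behind the grasp point. The pads swing forward as they close: fully open they stand 13 mm farther back than shut.
Start: joints at [1.172, 0.383, 0.016, 1.37, -0.006, 1.388, -0.046], TCP at [0.206, -0.59, 0.196] pointing down, gripper open.
Joint ranges: [-2.95, 2.95], [-0.25, 2.06], [-1.52, 1.56], [0.18, 2.33], [-1.44, 4.58], [0.02, 2.06], [-3.01, 3.01]. Speed limits (rad/s): [2.39, 2.39, 3.01, 3.01, 3.14, 3.14, 3.14].

### API

Orientations are given as a unit quaternion [w, x, y, z].
In Python, from rig import arm, cams, order gives the robot as it stands.
- The arm moves only by the shell command python3 -m creep 'ROWS' [OPENING] [FORCE]. ROWS is text: rows parted by semicolons, each of 6 numbers parted by spaces: the shift along the world's x, y, z each as a share of 0.2 m, from -1 to 1, then the turn, a rotation vector about the world's x, y, z each as a share of 90 degrees, from -1 to 1. In form: dx dy dz rx ry rz; .... A call has 1 to 10 rows; each row is the pose to reach, as a shift and turn from the pose measured when the call began; what a row does not reach only later rows make up. A row lasts 1/12 s, in which the tool goes at most 41.7 mm and 7.16 degrees, less where a joint would pass 70% of its speed; a pose out of reach is approached as far as the arm can. A call with a number of a shift or a turn outside -1 to 1 is refused whole. A call with a gripper value outside its range is refused whole. OPENING is the opening, from -1 (shut) to 1 (fully open), set as the call begins (- or left out, the last holds). The fingers move at their own pace and stop on an object; FORCE is the grip in N (left out, the last holds). Time passes only in rows, so rows that repeat a pose let the fingers close. It gives the time, the measured TCP pose, the force and the opening at its end, in the units of the state.
- arm.observe(): the state, without advancing time (a new reading comes with each control period).
- cams.get_image(name): name is "scene" or "top" or "wrist"; returns the picture (400x640x3 uint8, red, green, blue); there is no depth.
- cams.get_calibration(name): a dict with "fx", "fy", "cx", "cy" (pixels), "view" (4x4, takes a point from world to camera coordinates). Camera axes: x right, y down, z forward; pixel columns grow to the right and rows downward; lengths in m; the calibration is good to about 2 mm. The wrist camera is an equidistant fisheye: a pixel r from the principal point sees the ray r / f radians off the axis. A picture is of the moment at which its call begins: read the wrist's pose just before it. get_calibration takes no time and is no camera call; for the wrist camera it gives the pose at the moment of the call.
- order.hand_in(): hands the job in, once; it reports no verdict.
The state is a dict: "time": time; "joint_positions": joint angles; "joint_vel": joint speeds; "effort": joint torques, N m; "tcp_pos": TCP position; "tcp_rot": TCP orientation; "wrist_force": force on the tool from outside, world axes, zero at the start; "ft_torque": the same for the moment, N m; "grip_width": finger opening in m.
Only numpy, scipy, OpenCV 4.12 (cv2) and the standard library are available. Lean on these libraries where they do the work, as an engineer would, in place of code of your own. Each camera call takes 0.05 s, during which the arm holds its last target. There are 200 camera calls.

### The job

Put the two wide kit cartons away on the sloping rack: lay the longer one flat on the incline with its end back against the backstop, then lay the shorter one flat on top of it, squarely in line and also back against the backstop. Set them down rather than dropping them, leave the slim carton where it is, and let go of everything.

Things in the scene. Friction and masses are not known exactly. Their poses are not given: they have to be found in the camera images.
- tray: Fixed grey metal tray of the sloping rack, at the left: floor 170 mm wide, 130 mm long, tilted 15 deg, with a 75 mm high backstop plate square to it at its low end, nearer the robot; no side walls or lip. Origin: middle of the line where floor top and backstop face meet, 30 mm above the bench. x runs up the incline away from the backstop, y along the backstop, z square to the floor.
- long_carton: Longer wide kit carton, white with a thin green band: 110 mm long (x), 54 wide (y), 40 high (z), 0.2 to 0.32 kg, rigid. Origin: centre of its underside. Starts flat on the bench to the right, its x within 0.4 rad of straight ahead. Grip it across its width; one end of its length goes against the backstop.
- short_carton: Shorter wide kit carton, same look: 78 mm long (x), 54 wide (y), 40 high (z), 0.14 to 0.24 kg, rigid. Origin: centre of its underside. Starts flat on the bench to the right, turned likewise. Goes on the long carton, one end of its 78 mm length against the backstop.
- slim_carton: A bystander: slim carton of the same look, 90 mm long (x), 30 mm wide (y), 30 mm high (z). Origin: centre of its underside. Lies among the two wide cartons; leave it where it is.
Mind the look-alikes: they are no part of the job. Leave any yellow look-alike of the short_carton alone.

How it is judged:
On the way:
1. the long carton lies on the tray against the backstop, let go (x of long_carton in the frame of tray between 0.045 and 0.07 m and z of long_carton in the frame of tray between -0.008 and 0.01 m and y of long_carton in the frame of tray between -0.06 and 0.06 m and contact force between long_carton and the fingers below 0.1 N), for 0.2 s.
At the end, for the whole second after the job is handed in: Long carton on the tray floor, short carton on top of it; both flat on the slope within 10 deg, square to the backstop within 12 deg, end within 15 mm of it, at rest. Long carton within 60 mm of the tray's middle line, short one within 18 mm of the long one's centre line (x of long_carton in the frame of tray between 0.045 and 0.07 m and z of long_carton in the frame of tray between -0.008 and 0.01 m and y of long_carton in the frame of tray between -0.06 and 0.06 m and angle between the x axis of each of long_carton, short_carton and the x axis of tray, either way round below 0.21 rad and angle between the z axis of each of long_carton, short_carton and the z axis of tray, either way round below 0.17 rad and x of short_carton in the frame of tray between 0.029 and 0.054 m and z of short_carton in the frame of tray between 0.03 and 0.05 m and y of short_carton in the frame of long_carton between -0.018 and 0.018 m and linear speed of each of long_carton, short_carton below 0.02 m/s); the robot touches nothing.
It fails at once if the slim carton is moved more than 30 mm (distance of slim_carton from where it was at the start of the episode above 0.03 m).
It fails at once if the long carton is dropped (falls free faster than 0.7 m/s) (linear speed of long_carton above 0.7 m/s and contact force between long_carton and the fingers below 0.1 N).
It fails at once if the short carton is dropped (falls free faster than 0.7 m/s) (linear speed of short_carton above 0.7 m/s and contact force between short_carton and the fingers below 0.1 N).
It also fails if it takes over 53 s, if anything falls off the work surface, if the arm or the gripper's body presses on something with over 40 N, if the wrist force passes 120 N, or if a joint passes its speed limit or range.

## Working session

There is one attempt and no reset: what is moved stays moved. The work goes in short steps, Python scripts to look and compute and a shell command to move; the robot and the scene stay as the last step left them, time stands still between calls to the robot, and variables do not carry over. Pictures are saved under pics/ and viewed, about 8 in all and at most 12, crops included, and the job is handed in when it is done.

```bash
ls; mkdir -p pics; python3 - <<'E'
from rig import arm,cams,order
import cv2,numpy as np
for n in("scene","top"):
    cv2.imwrite(f"pics/{n}0.png",cams.get_image(n)[:,:,::-1]); c=cams.get_calibration(n)
    print(n,c["fx"],c["fy"],c["cx"],c["cy"],np.round(c["view"],3).tolist())
s=arm.observe();print(s["time"],s["tcp_pos"],s["tcp_rot"],s["grip_width"],s["wrist_force"])
E
```

```text
pics
scene 481.41087298827216 481.41087298827216 315.2750751691871 198.20957744958147 [[-0.174, 0.985, 0.003, 0.145], [0.688, 0.124, -0.715, -0.397], [-0.705, -0.122, -0.699, 1.7], [0.0, 0.0, 0.0, 1.0]]
top 432.91109917142387 432.91109917142387 327.61638188449155 201.64540357886963 [[0.01, -1.0, 0.001, -0.052], [-0.999, -0.01, -0.041, 0.614], [0.041, -0.0, -0.999, 0.918], [0.0, 0.0, 0.0, 1.0]]
0.1 [ 0.2058057  -0.58959967  0.19497016] [-0.11756118 -0.6970528  -0.11879043  0.69727011] 0.08567604342731143 [-0.05308274  0.02168676  0.15906857]
```

View pics/scene0.png

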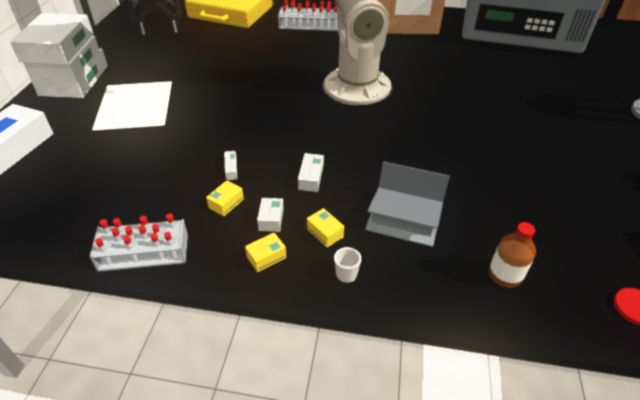

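View pics/top0.png

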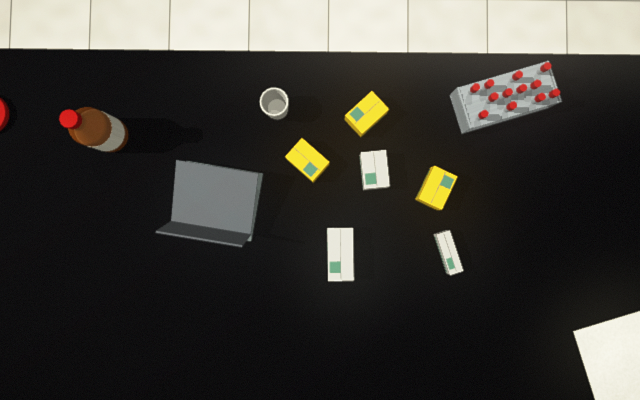

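```bash
cat > h.py <<'E'
import cv2,numpy as np
from scipy.optimize import minimize
from scipy.spatial.transform import Rotation as R
def proj(c,P):
    P=np.atleast_2d(P);q=P@c["view"][:3,:3].T+c["view"][:3,3]
    return np.c_[c["fx"]*q[:,0]/q[:,2]+c["cx"],c["fy"]*q[:,1]/q[:,2]+c["cy"]]
def back(c,uv,z):
    M=c["view"][:3,:3];o=-M.T@c["view"][:3,3]
    d=M.T@np.array([(uv[0]-c["cx"])/c["fx"],(uv[1]-c["cy"])/c["fy"],1]);return o+d*(z-o[2])/d[2]
def box(x,y,a,L,W,H):
    p=np.array([[i*L/2,j*W/2,k*H] for i in(-1,1) for j in(-1,1) for k in(0,1)])
    return p@R.from_euler('z',a).as_matrix().T+[x,y,0]
def hullmask(uv,s=8,shape=(400,640)):
    m=np.zeros(shape,np.uint8);cv2.fillConvexPoly(m,cv2.convexHull(np.round((uv+0)*2**s).astype(np.int32)),255,cv2.LINE_AA,s);return m/255.
E
python3 - <<'E'
from rig import cams
from h import *
im=cv2.imread("pics/top0.png");c=cams.get_calibration("top");hsv=cv2.cvtColor(im,cv2.COLOR_BGR2HSV)
def fit(uv,dims):
    g=hsv.astype(int); m=((g[...,2]>55)&((g[...,1]<80)|(abs(g[...,0]-75)<20))).astype(np.uint8)
    n,l,st,_=cv2.connectedComponentsWithStats(m);k=l[uv[1],uv[0]];t=(l==k)*1.
    p0=back(c,uv,dims[2])
    f=lambda p:np.abs(hullmask(proj(c,box(p[0],p[1],p[2],*dims)))-t).sum()
    b=min((minimize(f,[p0[0],p0[1],a],method="Nelder-Mead",options=dict(initial_simplex=[[p0[0],p0[1],a],[p0[0]+.01,p0[1],a],[p0[0],p0[1]+.01,a],[p0[0],p0[1],a+.1]])) for a in(-.4,-.2,0,.2,.4)),key=lambda r:r.fun)
    print(dims,st[k],t.sum(),b.fun,b.x.round(4)); return b.x
vis=cv2.resize(im[80:290,150:470],None,fx=2.5,fy=2.5,interpolation=cv2.INTER_CUBIC)
for uv,d in (((342,245),(.11,.054,.04)),((376,163),(.078,.054,.04)),((449,253),(.09,.03,.03))):
    x=fit(uv,d); P=proj(c,box(*x,*d))
    cv2.polylines(vis,[np.round(((P[[1,3,7,5]]+.5-[150,80])*2.5)-.5).astype(np.int32)],True,(0,0,255),1)
cv2.imwrite("pics/crop1.png",vis)
E
```

```text
(0.11, 0.054, 0.04) [ 326  227   29   55 1500] 1500.0 39.07058823529411 [ 0.5041 -0.0727  0.022 ]
(0.078, 0.054, 0.04) [ 359  149   32   42 1106] 1106.0 48.49411764705883 [ 0.6831 -0.1443  0.1109]
(0.09, 0.03, 0.03) [433 230  31  46 800] 800.0 58.80392156862746 [ 0.5093 -0.3033  0.3234]
```

View pics/crop1.png

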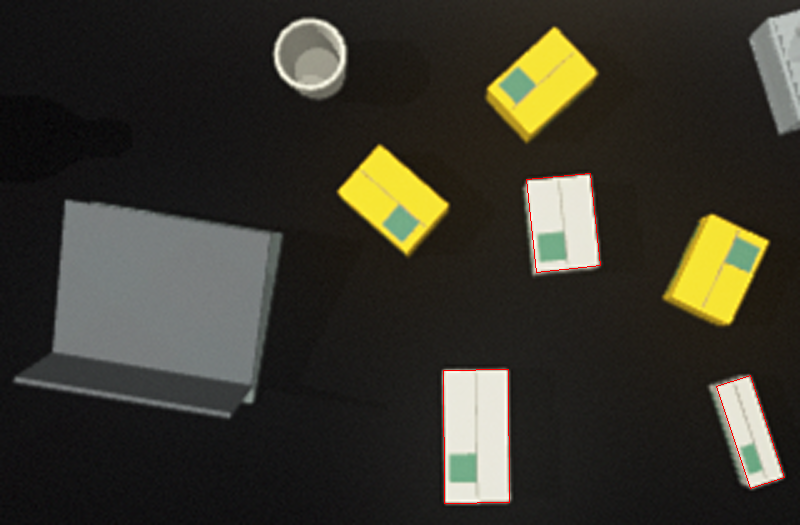

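```bash
python3 - <<'E'
from rig import cams
from h import *
from scipy.optimize import least_squares
c=cams.get_calibration("top")
px=np.array([[66,201],[272,233],[53,354],[248,384],[15,380],[231,416]])
uv=np.array([150,80])+(px+.5)/2.5-.5
L=np.array([[.13,.085,0],[.13,-.085,0],[0,.085,0],[0,-.085,0],[0,.085,.075],[0,-.085,.075]])
T=lambda p:L@(R.from_euler('z',p[2])*R.from_euler('y',-15,degrees=True)).as_matrix().T+[p[0],p[1],.03]
r=least_squares(lambda p:(proj(c,T(p))-uv).ravel(),[.5,.25,0],loss='soft_l1');print(r.x);print((proj(c,T(r.x))-uv).round(1).tolist())
cs=cams.get_calibration("scene");im=cv2.imread("pics/scene0.png");P=proj(cs,T(r.x))
s=4;o=np.array([350,150]);v=cv2.resize(im[150:250,350:470],None,fx=s,fy=s,interpolation=cv2.INTER_CUBIC)
q=np.round((P+.5-o)*s-.5).astype(np.int32)
for i in([0,1,3,2],[2,3,5,4]):cv2.polylines(v,[q[i]],True,(0,0,255),1)
t=cv2.imread("pics/crop1.png")[150:450,:350];q=np.round((proj(c,T(r.x))+.5-[150,80])*2.5-.5-[0,150]).astype(np.int32)
for i in([0,1,3,2],[2,3,5,4]):cv2.polylines(t,[q[i]],True,(0,0,255),1)
w=np.zeros((400,830,3),np.uint8)[:,:800];w[:,:450]=v[:,:450];w[:300,450:]=t;cv2.imwrite("pics/tray1.png",w)
E
```

```text
[ 0.55628951  0.19977439 -0.15195745]
[[-0.3, 0.2], [-0.6, 0.8], [-0.0, -0.2], [1.6, 0.8], [-0.1, -0.6], [0.1, -0.8]]
```

View pics/tray1.png

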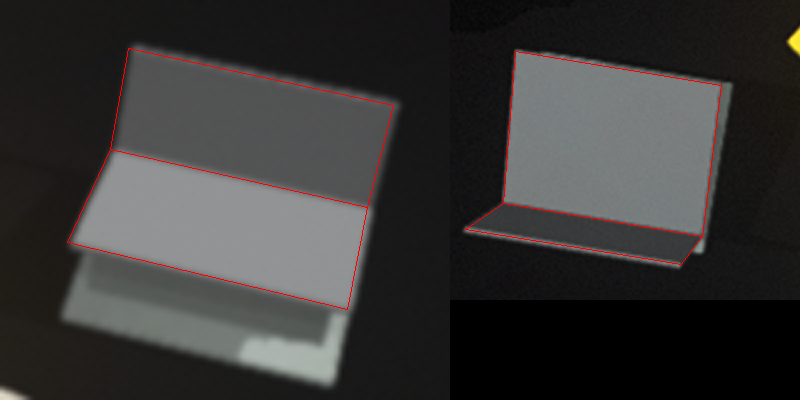

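```bash
cat > g.py <<'E'
from rig import arm
from h import *
def Rw(q): return R.from_quat([q[1],q[2],q[3],q[0]])
TR=R.from_euler('z',-.152)*R.from_euler('y',-15,degrees=True); TO=np.array([.5563,.1998,.03])
def toolrot(frame): # tool x = -z of frame, tool y = +-y of frame ; choose nearest
    f=frame.as_matrix(); s=arm.observe(); c=Rw(s["tcp_rot"]); out=[]
    for k in(1,-1):
        x=-f[:,2];y=k*f[:,1];out.append(R.from_matrix(np.c_[x,y,np.cross(x,y)]))
    return min(out,key=lambda r:(r*c.inv()).magnitude())
def need(pos,frame):
    s=arm.observe();c=Rw(s["tcp_rot"]);rv=(toolrot(frame)*c.inv()).as_rotvec()
    d=(np.array(pos)-s["tcp_pos"])
    print("t%.2f"%s["time"],"tcp",s["tcp_pos"].round(4),"shift",(d/.2).round(3),"turn",(rv/(np.pi/2)).round(3),"j",np.round(s["joint_positions"],2),"w%.4f"%s["grip_width"],"F",np.round(s["wrist_force"],1))
def tray(l): return TR.apply(l)+TO
def T(): # tcp in tray
    s=arm.observe();return TR.inv().apply(s["tcp_pos"]-TO)
E
python3 -c "
from g import *
need([.504,-.0727,.12],R.from_euler('z',.022))
s=arm.observe();print(Rw(s['tcp_rot']).as_matrix().round(3))"
```

```text
t0.10 tcp [ 0.2058 -0.5896  0.195 ] shift [ 1.491  2.584 -0.375] turn [-0.001 -0.    -0.2  ] j [ 1.17  0.38  0.02  1.37 -0.01  1.39 -0.05] w0.0857 F [-0.1  0.   0.2]
[[-0.001  0.33  -0.944]
 [ 0.002 -0.944 -0.33 ]
 [-1.    -0.002  0.   ]]
```

```bash
python3 -m creep '0.2 0.2 0 0 0 -0.05; 0.6 1 0 0 0 -0.2; 0.6 1 0 0 0 -0.2; 0.6 1 0 0 0 -0.2; 0.6 1 0 0 0 -0.2; 0.6 1 0 0 0 -0.2; 0.6 1 0 0 0 -0.2' 1 40; python3 -m creep '0.5 0.8 0 0 0 0; 0.5 0.8 0 0 0 0; 0.5 0.8 0 0 0 0; 0.5 0.8 0 0 0 0; 0.5 0.8 0 0 0 0; 0.5 0.8 0 0 0 0'; python3 -c "
from g import *
need([.504,-.0727,.12],R.from_euler('z',.022))"
```

```text
time: 0.68
tcp_pos: [0.3301, -0.3834, 0.195]
tcp_rot: [0.01, 0.707, 0.012, -0.707]
wrist_force: [0.1, -0.5, -0.2]
grip_width: 0.0851
time: 1.18
tcp_pos: [0.4335, -0.2165, 0.195]
tcp_rot: [0.013, 0.708, 0.017, -0.706]
wrist_force: [0.4, 0.8, -0.3]
grip_width: 0.0855
t1.18 tcp [ 0.4335 -0.2165  0.195 ] shift [ 0.352  0.719 -0.375] turn [-0.004  0.002 -0.012] j [ 0.64  0.09 -0.26  1.73  0.02  1.32 -1.15] w0.0855 F [ 0.4  0.8 -0.3]
```

```bash
python3 -m creep '0.35 0.72 -0.37 0 0 -0.01; 0.35 0.72 -0.37 0 0 -0.01; 0.35 0.72 -0.37 0 0 -0.01; 0.35 0.72 -0.37 0 0 -0.01; 0.35 0.72 -0.37 0 0 -0.01; 0.35 0.72 -0.37 0 0 -0.01; 0.35 0.72 -0.37 0 0 -0.01'; python3 - <<'E'
from rig import cams
from g import *
need([.504,-.0727,.01],R.from_euler('z',.022))
c=cams.get_calibration("wrist");im=cams.get_image("wrist")[:,:,::-1].copy()
def pf(P):
    q=P@c["view"][:3,:3].T+c["view"][:3,3];r=np.hypot(q[:,0],q[:,1]);th=np.arctan2(r,q[:,2])
    return np.c_[c["cx"]+c["fx"]*th*q[:,0]/r,c["cy"]+c["fy"]*th*q[:,1]/r]
p=pf(box(.504,-.0727,.022,.11,.054,.04));print(p.round())
cv2.polylines(im,[p[[1,3,7,5]].astype(np.int32)],True,(0,0,255),1)
cv2.imwrite("pics/w1.png",im)
E
```

```text
time: 1.77
tcp_pos: [0.5031, -0.072, 0.1202]
tcp_rot: [0.008, 0.707, 0.012, -0.707]
wrist_force: [-0.9, -0.8, -0.4]
grip_width: 0.0854
t1.77 tcp [ 0.5031 -0.072   0.1202] shift [ 0.004 -0.003 -0.551] turn [-0.004  0.    -0.004] j [ 0.43  0.21 -0.39  1.78  0.08  1.17 -1.53] w0.0854 F [-0.9 -0.8 -0.4]
[[350. 236.]
 [354. 253.]
 [299. 236.]
 [296. 253.]
 [354. 130.]
 [358. 133.]
 [297. 129.]
 [293. 132.]]
```

View pics/w1.png

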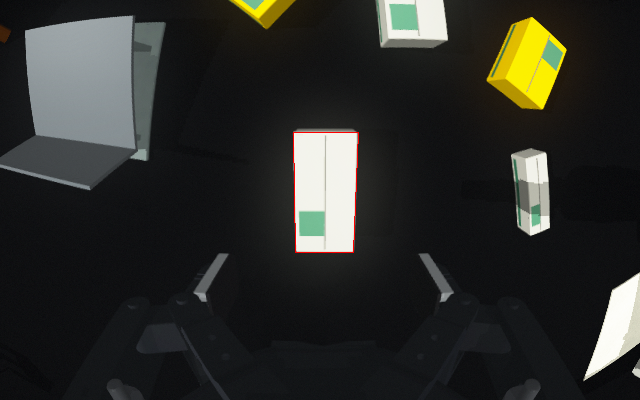

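The model outline coincides with the white long carton (293–358, 130–253), centred between the fingers. I'll descend and grip it.

```bash
python3 -m creep '0 0 -0.15 0 0 0; 0 0 -0.3 0 0 0; 0 0 -0.4 0 0 0; 0 0 -0.48 0 0 0; 0 0 -0.54 0 0 0; 0 0 -0.55 0 0 0; 0 0 -0.55 0 0 0'; python3 -m creep '0 0 0 0 0 0; 0 0 0 0 0 0; 0 0 0 0 0 0; 0 0 0 0 0 0; 0 0 0 0 0 0; 0 0 0 0 0 0; 0 0 0 0 0 0; 0 0 0 0 0 0' -1 50
```

```text
time: 2.4
tcp_pos: [0.5025, -0.0753, 0.0106]
tcp_rot: [0.006, 0.707, 0.01, -0.707]
wrist_force: [-0.1, 0.0, -0.1]
grip_width: 0.0854
time: 3.07
tcp_pos: [0.5026, -0.0752, 0.0106]
tcp_rot: [0.006, 0.707, 0.01, -0.707]
wrist_force: [-0.2, -0.9, 0.8]
grip_width: -0.0002
```

```bash
python3 -m creep '0 0 0.1 0 0 0; 0 0 0.2 0 0 0; 0 0 0.4 0 0 0; 0 0 0.6 0 0 0; 0 0 0.8 0 0 0; 0 0 0.9 0 0 0; 0 0 0.9 0 0 0; 0 0 0.9 0 0 0'; python3 -c "
from g import *
need(tray([.06,0,.12]),TR)
need(tray([.06,0,.012]),TR)"
```

```text
time: 3.73
tcp_pos: [0.5035, -0.0753, 0.192]
tcp_rot: [0.007, 0.708, 0.01, -0.706]
wrist_force: [-0.3, -0.5, -0.3]
grip_width: 0.0001
t3.73 tcp [ 0.5035 -0.0753  0.192 ] shift [ 0.397  1.355 -0.153] turn [-0.013 -0.164 -0.111] j [ 0.44  0.16 -0.39  1.68  0.06  1.32 -1.51] w0.0001 F [-0.3 -0.5 -0.3]
t3.73 tcp [ 0.5035 -0.0753  0.192 ] shift [ 0.535  1.334 -0.675] turn [-0.013 -0.164 -0.111] j [ 0.44  0.16 -0.39  1.68  0.06  1.32 -1.51] w0.0001 F [-0.3 -0.5 -0.3]
```

```bash
python3 - <<'E'
from rig import cams
from g import *
im=cams.get_image("wrist");t=cams.get_image("top")
cv2.imwrite("pics/w2.png",np.vstack([im[100:,:],t[90:290,:]])[:,:,::-1]); cv2.imwrite("pics/top2.png",t[:,:,::-1])
E
```

```text
(no output)
```

View pics/w2.png

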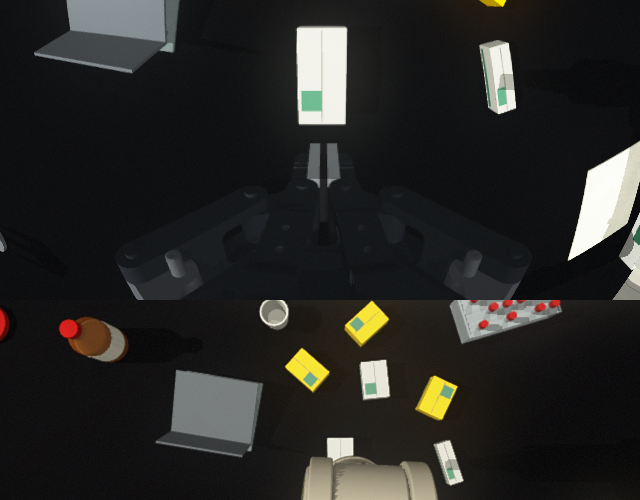

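```bash
python3 - <<'E'
from rig import cams
from g import *
c=cams.get_calibration("wrist");V=c["view"];s=arm.observe();t=s["tcp_pos"];r=Rw(s["tcp_rot"])
def pf(P):
    P=np.atleast_2d(P);q=P@V[:3,:3].T+V[:3,3];r=np.hypot(q[:,0],q[:,1]);th=np.arctan2(r,q[:,2])
    return np.c_[c["cx"]+c["fx"]*th*q[:,0]/r,c["cy"]+c["fy"]*th*q[:,1]/r].round(1)
cc=-V[:3,:3].T@V[:3,3];print("cam",cc,"in tool",r.inv().apply(cc-t),"axis",V[2,:3],c["fx"],c["cx"],c["cy"])
for d in(0,-.02,-.04,-.06,-.1):print(d,pf(t+r.apply([d,0,0])))
print("down", [pf(np.array([t[0],t[1],z])) for z in(.15,.1,.04)])
print(pf(box(.504,-.0727,.022,.11,.054,.04)))
print(t,s["joint_positions"])
# compare rack corner etc
print("tray",pf(np.array([tray(l) for l in([0,.085,.075],[0,-.085,.075],[0,-.085,0])])))
E
```

```text
cam [ 0.57747784 -0.07366774  0.36736122] in tool [-0.17786065 -0.00071124 -0.07539321] axis [-0.29569264 -0.00234365 -0.95528026] 309.70691628693146 323.0843184509727 201.35232282665532
0 [[324.  232.9]]
-0.02 [[324.2 246.7]]
-0.04 [[324.3 263.7]]
-0.06 [[324.5 285. ]]
-0.1 [[325.1 347. ]]
down [array([[324.1, 212. ]]), array([[324.2, 193.7]]), array([[324.3, 178.7]])]
[[343.8 212.6]
 [345.8 224.2]
 [300.8 212.5]
 [298.3 224.1]
 [345.3 124.1]
 [347.8 126. ]
 [299.4 124. ]
 [296.4 126. ]]
[ 0.50191782 -0.0751575   0.1895762 ] [ 0.43757227  0.15760246 -0.38846218  1.68087228  0.05586479  1.31650752
 -1.50821445]
tray [[ 32.6 152.6]
 [131.1 169.5]
 [164.9 141.3]]
```

```bash
python3 - <<'E'
import cv2,numpy as np
a=cv2.imread("pics/w2.png")[0:200,200:450];b=cv2.imread("pics/w1.png")[220:340,150:500]
f=lambda m,s:np.clip(cv2.resize(m,None,fx=s,fy=s,interpolation=cv2.INTER_CUBIC).astype(float)*4,0,255).astype(np.uint8)
A=f(a,1.6);B=f(b,2)
w=np.zeros((560,700,3),np.uint8);w[:A.shape[0],:A.shape[1]]=A;w[320:560]=B;cv2.imwrite("pics/e1.png",w)
E
```

```text
(no output)
```

View pics/e1.png

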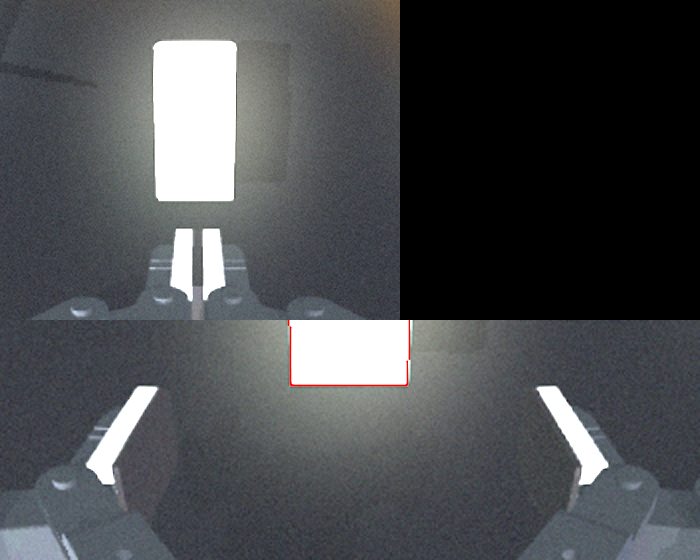

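The e1 crop shows the real fingertips about 40 mm short of where the reported TCP projects: the tips are at row ~243 and I predicted ~215. The jaws therefore closed above the carton, which hasn't moved. I'll go down again in guarded steps, watching the wrist force.

```bash
python3 -m creep '0.005 0.012 -0.2 0 0 0; 0.005 0.012 -0.4 0 0 0; 0.005 0.012 -0.6 0 0 0; 0.005 0.012 -0.75 0 0 0; 0.005 0.012 -0.85 0 0 0; 0.005 0.012 -0.9 0 0 0; 0.005 0.012 -0.95 0 0 0; 0.005 0.012 -0.95 0 0 0' 1;  python3 -m creep '0 0 -0.03 0 0 0; 0 0 -0.06 0 0 0; 0 0 -0.09 0 0 0; 0 0 -0.1 0 0 0; 0 0 -0.1 0 0 0'; python3 - <<'E'
from rig import cams
from g import *
need([.504,-.0727,-.035],R.from_euler('z',.022))
im=cams.get_image("wrist")[:,:,::-1]
cv2.imwrite("pics/w3.png",np.clip(im.astype(float)*2,0,255).astype(np.uint8))
E
```

```text
time: 4.5
tcp_pos: [0.5015, -0.0725, -0.0023]
tcp_rot: [-0.006, -0.706, -0.01, 0.709]
wrist_force: [-0.2, -0.0, -0.9]
grip_width: 0.0855
time: 4.92
tcp_pos: [0.5013, -0.0725, -0.0226]
tcp_rot: [-0.006, -0.705, -0.01, 0.709]
wrist_force: [-0.3, 0.2, -0.0]
grip_width: 0.0852
t4.92 tcp [ 0.5013 -0.0725 -0.0226] shift [ 0.013 -0.001 -0.062] turn [-0.004 -0.003 -0.001] j [ 0.39  0.39 -0.36  1.92  0.17  0.87 -1.6 ] w0.0852 F [-0.3  0.2 -0. ]
```

View pics/w3.png

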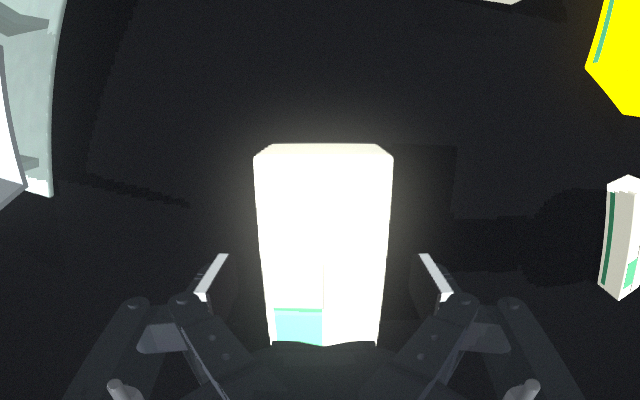

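```bash
python3 -m creep '0.01 0 -0.03 0 0 0; 0.01 0 -0.05 0 0 0; 0.01 0 -0.075 0 0 0; 0.01 0 -0.085 0 0 0; 0.01 0 -0.085 0 0 0';  python3 -m creep '0 0 0 0 0 0; 0 0 0 0 0 0; 0 0 0 0 0 0; 0 0 0 0 0 0; 0 0 0 0 0 0; 0 0 0 0 0 0; 0 0 0 0 0 0; 0 0 0 0 0 0' -1 50
```

```text
time: 5.38
tcp_pos: [0.5029, -0.0725, -0.0401]
tcp_rot: [-0.006, -0.705, -0.011, 0.709]
wrist_force: [0.0, -0.1, -0.4]
grip_width: 0.0854
time: 6.05
tcp_pos: [0.504, -0.0736, -0.0388]
tcp_rot: [-0.006, -0.706, -0.01, 0.708]
wrist_force: [-1.1, -2.6, 7.8]
grip_width: 0.0539
```

Gripped at 53.9 mm. The 7.8 N upward push at TCP z = -0.039 shows the tips touching the bench there, so the true tip is the TCP plus 39 mm. Lifting.

```bash
sed -i 's/^def tray.*/def tray(l): return TR.apply(np.array(l)-[0,0,.039])+TO/; s/return TR.inv().apply(s\["tcp_pos"\]-TO)/return TR.inv().apply(s["tcp_pos"]-TO)+[0,0,.039]/' g.py
python3 -m creep '0 0 0.05 0 0 0; 0 0 0.15 0 0 0; 0 0 0.3 0 0 0; 0 0 0.45 0 0 0; 0 0 0.6 0 0 0; 0 0 0.75 0 0 0; 0 0 0.8 0 0 0; 0 0 0.8 0 0 0';python3 -c "
from g import *
need(tray([.068,0,.09]),TR)"
```

```text
time: 6.72
tcp_pos: [0.5059, -0.0737, 0.1244]
tcp_rot: [0.007, 0.708, 0.009, -0.706]
wrist_force: [0.9, 0.6, -3.0]
grip_width: 0.0536
t6.72 tcp [ 0.5059 -0.0737  0.1244] shift [ 0.511  1.328 -0.138] turn [-0.013 -0.165 -0.111] j [ 0.43  0.21 -0.39  1.77  0.08  1.17 -1.53] w0.0536 F [ 0.9  0.6 -3. ]
```

```bash
python3 -m creep '0.05 0.1 0.1 0 -0.03 -0.02; 0.15 0.3 0.15 0 -0.07 -0.05; 0.25 0.5 0.15 -0.01 -0.11 -0.08; 0.35 0.65 0.15 -0.01 -0.165 -0.11; 0.4 0.8 0.15 -0.013 -0.165 -0.11; 0.45 0.9 0.15 -0.013 -0.165 -0.11; 0.5 0.95 0.15 -0.013 -0.165 -0.11; 0.5 0.95 0.15 -0.013 -0.165 -0.11; 0.5 0.95 0.15 -0.013 -0.165 -0.11';python3 -c "
from g import *
need(tray([.068,0,.09]),TR)"
```

```text
time: 7.47
tcp_pos: [0.6046, 0.1169, 0.1516]
tcp_rot: [-0.045, 0.79, -0.059, -0.609]
wrist_force: [-0.8, -1.0, -2.7]
grip_width: 0.0535
t7.47 tcp [0.6046 0.1169 0.1516] shift [ 0.018  0.375 -0.274] turn [ 0.    -0.003 -0.002] j [ 0.12  0.24 -0.51  1.72  0.29  1.   -2.21] w0.0535 F [-0.8 -1.  -2.7]
```

```bash
python3 -m creep '0.02 0.1 0 0 0 0; 0.02 0.25 0 0 0 0; 0.02 0.37 -0.05 0 0 0; 0.02 0.375 -0.15 0 0 0; 0.02 0.375 -0.27 0 0 0; 0.02 0.375 -0.27 0 0 0; 0.02 0.375 -0.27 0 0 0';python3 -c "
from g import *
print(T())
need(tray([.064,0,.03]),TR);need(tray([.061,0,.01]),TR)"
```

```text
time: 8.05
tcp_pos: [0.607, 0.1896, 0.0953]
tcp_rot: [-0.044, 0.788, -0.061, -0.61]
wrist_force: [0.1, -0.6, -2.2]
grip_width: 0.0538
[ 0.06679657 -0.00245121  0.08873856]
t8.05 tcp [0.607  0.1896 0.0953] shift [ 0.064  0.003 -0.287] turn [ 0.002 -0.006 -0.001] j [-0.02  0.35 -0.51  1.72  0.4   0.95 -2.42] w0.0538 F [ 0.1 -0.6 -2.2]
t8.05 tcp [0.607  0.1896 0.0953] shift [ 0.075  0.001 -0.388] turn [ 0.002 -0.006 -0.001] j [-0.02  0.35 -0.51  1.72  0.4   0.95 -2.42] w0.0538 F [ 0.1 -0.6 -2.2]
```

```bash
python3 -m creep '0.02 0 -0.08 0 0 0; 0.04 0 -0.16 0 0 0; 0.055 0 -0.24 0 -0.005 0; 0.065 0.01 -0.3 0 -0.005 0; 0.07 0.01 -0.34 0 -0.005 0; 0.075 0.01 -0.38 0 -0.005 0; 0.075 0.01 -0.38 0 -0.005 0; 0.075 0.01 -0.38 0 -0.005 0';python3 -c "
from g import *
print(T())
need(tray([.059,0,.0]),TR)"
```

```text
time: 8.72
tcp_pos: [0.6221, 0.1915, 0.0196]
tcp_rot: [-0.045, 0.791, -0.06, -0.607]
wrist_force: [-0.6, 0.1, -2.3]
grip_width: 0.0538
[0.06138119 0.0017564  0.01180033]
t8.72 tcp [0.6221 0.1915 0.0196] shift [ 0.002 -0.009 -0.06 ] turn [ 0.002 -0.001 -0.001] j [-0.06  0.46 -0.47  1.75  0.5   0.81 -2.51] w0.0538 F [-0.6  0.1 -2.3]
```

Guarded lowering in small steps until the force shows contact.

```bash
python3 -m creep '0 0 -0.02 0 0 0; 0 -0.005 -0.035 0 0 0; 0.002 -0.009 -0.045 0 0 0; 0.002 -0.009 -0.05 0 0 0; 0.002 -0.009 -0.05 0 0 0'; python3 -c "
from g import *
print(T())"; python3 -m creep '0 0 -0.005 0 0 0; 0 0 -0.01 0 0 0; 0 0 -0.015 0 0 0; 0 0 -0.015 0 0 0';python3 -c "
from g import *
print(T())"
```

```text
time: 9.13
tcp_pos: [0.6224, 0.1894, 0.0094]
tcp_rot: [-0.045, 0.791, -0.061, -0.607]
wrist_force: [0.0, 0.4, -2.9]
grip_width: 0.0534
[ 0.0593061  -0.00022913  0.00177415]
time: 9.47
tcp_pos: [0.6227, 0.1895, 0.0074]
tcp_rot: [-0.045, 0.791, -0.061, -0.607]
wrist_force: [-3.6, -2.8, 6.4]
grip_width: 0.0535
[ 0.05909142 -0.00016154 -0.00017962]
```

```bash
python3 -m creep '0 0 0.01 0 0 0; 0 0 0.01 0 0 0; 0 0 0.01 0 0 0; 0 0 0.01 0 0 0; 0 0 0.01 0 0 0; 0 0 0.01 0 0 0' 1; python3 -m creep '-0.02 0 0.1 0 0 0; -0.05 0 0.2 0 0 0; -0.1 0 0.4 0 0 0; -0.15 0 0.6 0 0 0; -0.2 0 0.75 0 0 0; -0.2 0 0.8 0 0 0; -0.2 0 0.8 0 0 0'; python3 - <<'E'
from rig import cams
from g import *
need([.6831-.02,-.1443,.1],R.from_euler('z',.1109))
c=cams.get_calibration("wrist");im=cams.get_image("wrist")[:,:,::-1].copy();V=c["view"]
def pf(P):
    q=P@V[:3,:3].T+V[:3,3];r=np.hypot(q[:,0],q[:,1]);th=np.arctan2(r,q[:,2])
    return np.c_[c["cx"]+c["fx"]*th*q[:,0]/r,c["cy"]+c["fy"]*th*q[:,1]/r]
b=box(.055,0,0,.11,.054,.04);p=pf(TR.apply(b)+TO);print(p[[1,3,7,5]].round(1).tolist())
cv2.polylines(im,[p[[1,3,7,5]].astype(np.int32)],True,(0,0,255),1);cv2.imwrite("pics/w4.png",im)
E
```

```text
time: 9.97
tcp_pos: [0.6227, 0.1895, 0.0093]
tcp_rot: [-0.045, 0.791, -0.061, -0.607]
wrist_force: [0.1, 0.2, 0.1]
grip_width: 0.0855
time: 10.55
tcp_pos: [0.5843, 0.1906, 0.1736]
tcp_rot: [-0.045, 0.793, -0.06, -0.605]
wrist_force: [0.8, -0.3, 0.1]
grip_width: 0.0851
t10.55 tcp [0.5843 0.1906 0.1736] shift [ 0.394 -1.674 -0.368] turn [0.004 0.171 0.165] j [ 0.01  0.23 -0.55  1.68  0.33  1.07 -2.37] w0.0851 F [ 0.8 -0.3  0.1]
[[346.2, 258.4], [290.9, 258.3], [287.3, 144.5], [349.1, 144.5]]
```

View pics/w4.png

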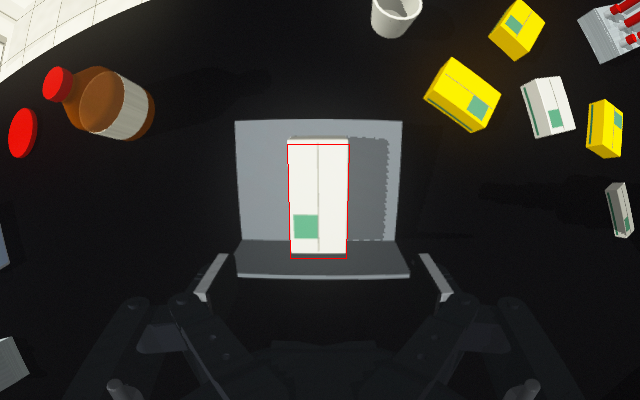

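Long carton lies square on the tray (287–349, 139–254), about 4–5 mm off the backstop (limit 15) and centred. The white short carton is at (547,107), between the yellow ones. Going there.

```bash
python3 -m creep '0.05 -0.2 0 0 0.04 0.04; 0.1 -0.4 0 0 0.08 0.08; 0.2 -0.6 0 0 0.12 0.12; 0.25 -0.8 0 0 0.17 0.165; 0.3 -1 0 0 0.17 0.165; 0.3 -1 0 0 0.17 0.165; 0.3 -1 0 0 0.17 0.165'; python3 -m creep '0.05 -0.2 0 0 0 0; 0.1 -0.4 0 0 0 0; 0.2 -0.6 0 0 0 0; 0.2 -0.68 -0.1 0 0 0; 0.2 -0.68 -0.2 0 0 0; 0.2 -0.68 -0.3 0 0 0; 0.2 -0.68 -0.35 0 0 0; 0.2 -0.68 -0.35 0 0 0';  python3 - <<'E'
from rig import cams
from g import *
need([.6831,-.1443,-.036],R.from_euler('z',.1109))
c=cams.get_calibration("wrist");im=cams.get_image("wrist")[:,:,::-1].copy();V=c["view"]
def pf(P):
    q=P@V[:3,:3].T+V[:3,3];r=np.hypot(q[:,0],q[:,1]);th=np.arctan2(r,q[:,2])
    return np.c_[c["cx"]+c["fx"]*th*q[:,0]/r,c["cy"]+c["fy"]*th*q[:,1]/r]
p=pf(box(.6831,-.1443,.1109,.078,.054,.04))
cv2.polylines(im,[p[[1,3,7,5]].astype(np.int32)],True,(0,0,255),1);cv2.imwrite("pics/w5.png",im)
E
```

```text
time: 11.18
tcp_pos: [0.6433, -0.0162, 0.1666]
tcp_rot: [-0.039, -0.704, -0.033, 0.708]
wrist_force: [0.3, 0.6, -0.9]
grip_width: 0.0857
time: 11.85
tcp_pos: [0.6809, -0.1504, 0.092]
tcp_rot: [-0.039, -0.701, -0.035, 0.711]
wrist_force: [-0.4, 0.8, -0.3]
grip_width: 0.0856
t11.85 tcp [ 0.6809 -0.1504  0.092 ] shift [ 0.011  0.03  -0.64 ] turn [ 0.005 -0.008  0.004] j [ 0.42  0.65 -0.41  1.25  0.26  1.31 -1.46] w0.0856 F [-0.4  0.8 -0.3]
```

View pics/w5.png

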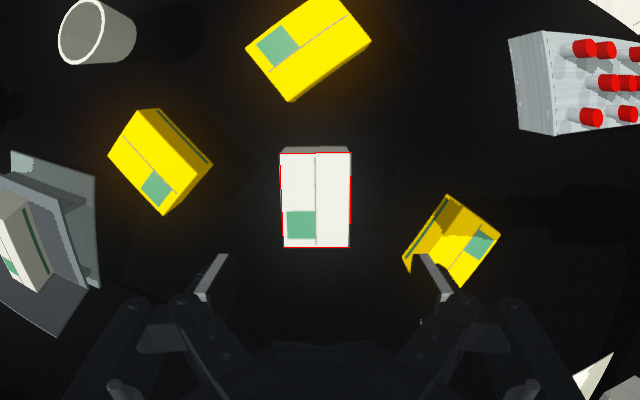

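```bash
python3 -m creep '0.01 0.03 -0.15 0.005 -0.008 0; 0.01 0.03 -0.3 0.005 -0.008 0; 0.01 0.03 -0.4 0.005 -0.008 0; 0.01 0.03 -0.48 0.005 -0.008 0; 0.01 0.03 -0.55 0.005 -0.008 0; 0.01 0.03 -0.6 0.005 -0.008 0; 0.01 0.03 -0.64 0.005 -0.008 0; 0.01 0.03 -0.64 0.005 -0.008 0'; python3 -m creep '0 0 0 0 0 0; 0 0 0 0 0 0; 0 0 0 0 0 0; 0 0 0 0 0 0; 0 0 0 0 0 0; 0 0 0 0 0 0; 0 0 0 0 0 0; 0 0 0 0 0 0' -1 50
```

```text
time: 12.57
tcp_pos: [0.6836, -0.1442, -0.0346]
tcp_rot: [0.037, 0.707, 0.037, -0.706]
wrist_force: [-0.5, 0.1, -1.4]
grip_width: 0.0853
time: 13.23
tcp_pos: [0.6845, -0.1442, -0.0332]
tcp_rot: [0.037, 0.707, 0.037, -0.705]
wrist_force: [-0.3, 0.9, 5.7]
grip_width: 0.0534
```

```bash
python3 -m creep '0 0 0.05 0 0 0; 0 0 0.15 0 0 0; 0 0 0.3 0 0 0; 0 0 0.5 0 0 0; 0 0 0.7 0 0 0; 0 0 0.85 0 0 0; 0 0 1 0 0 0; 0 0 1 0 0 0; 0 0 1 0 0 0';python3 -c "
from g import *
need(tray([.055,0,.12]),TR)"
```

```text
time: 13.98
tcp_pos: [0.6856, -0.1443, 0.1697]
tcp_rot: [0.037, 0.709, 0.036, -0.703]
wrist_force: [0.3, 0.0, -2.7]
grip_width: 0.0537
t13.98 tcp [ 0.6856 -0.1443  0.1697] shift [-0.488  1.696 -0.236] turn [-0.003 -0.162 -0.162] j [ 0.42  0.59 -0.43  1.16  0.24  1.43 -1.44] w0.0537 F [ 0.3  0.  -2.7]
```

```bash
python3 -m creep '-0.03 0.1 0 0 -0.03 -0.03; -0.1 0.3 0 0 -0.07 -0.07; -0.15 0.5 0 0 -0.11 -0.11; -0.2 0.7 0 0 -0.16 -0.16; -0.25 0.85 0 -0.003 -0.162 -0.162; -0.3 1 0 -0.003 -0.162 -0.162; -0.3 1 0 -0.003 -0.162 -0.162; -0.3 1 0 -0.003 -0.162 -0.162'; python3 -m creep '-0.05 0.15 0 0 0 0; -0.1 0.35 0 0 0 0; -0.15 0.5 0 0 0 0; -0.18 0.65 0 0 0 0; -0.19 0.69 -0.05 0 0 0; -0.19 0.69 -0.1 0 0 0; -0.19 0.69 -0.1 0 0 0; -0.19 0.69 -0.1 0 0 0';python3 -c "
from g import *
print(T());need(tray([.049,0,.08]),TR);need(tray([.046,0,.058]),TR)"
```

```text
time: 14.65
tcp_pos: [0.6237, 0.0585, 0.1682]
tcp_rot: [-0.044, 0.79, -0.058, -0.608]
wrist_force: [0.7, -1.2, -0.7]
grip_width: 0.0537
time: 15.32
tcp_pos: [0.5857, 0.1933, 0.1463]
tcp_rot: [-0.044, 0.789, -0.06, -0.609]
wrist_force: [-0.3, 0.0, -1.9]
grip_width: 0.0536
[ 0.05916674 -0.00198946  0.14354841]
t15.32 tcp [0.5857 0.1933 0.1463] shift [ 0.034  0.005 -0.32 ] turn [ 0.002 -0.004 -0.001] j [ 0.01  0.27 -0.56  1.7   0.35  1.03 -2.4 ] w0.0536 F [-0.3  0.  -1.9]
t15.32 tcp [0.5857 0.1933 0.1463] shift [ 0.048  0.003 -0.43 ] turn [ 0.002 -0.004 -0.001] j [ 0.01  0.27 -0.56  1.7   0.35  1.03 -2.4 ] w0.0536 F [-0.3  0.  -1.9]
```

```bash
python3 -m creep '0.01 0 -0.08 0 0 0; 0.02 0 -0.18 0 0 0; 0.03 0 -0.27 0 0 0; 0.035 0 -0.33 0 -0.004 0; 0.04 0 -0.37 0 -0.004 0; 0.045 0 -0.4 0 -0.004 0; 0.048 0 -0.43 0 -0.004 0; 0.048 0 -0.43 0 -0.004 0; 0.048 0 -0.43 0 -0.004 0';python3 -c "
from g import *
print(T());need(tray([.044,0,.048]),TR)"
```

```text
time: 16.07
tcp_pos: [0.5957, 0.193, 0.0607]
tcp_rot: [-0.045, 0.791, -0.06, -0.607]
wrist_force: [-0.3, 0.3, -0.8]
grip_width: 0.0534
[ 0.04654975 -0.00072234  0.05826483]
t16.07 tcp [0.5957 0.193  0.0607] shift [ 0.002  0.003 -0.053] turn [ 0.002  0.    -0.001] j [-0.03  0.37 -0.52  1.78  0.45  0.87 -2.49] w0.0534 F [-0.3  0.3 -0.8]
```

```bash
python3 -m creep '0 0 -0.015 0 0 0; 0 0.003 -0.03 0 0 0; 0 0.003 -0.045 0 0 0; 0 0.003 -0.05 0 0 0; 0 0.003 -0.05 0 0 0'; python3 -c "
from g import *
print(T())"; python3 -m creep '0 0 -0.005 0 0 0; 0 0 -0.01 0 0 0; 0 0 -0.01 0 0 0';python3 -c "
from g import *
print(T())"
```

```text
time: 16.48
tcp_pos: [0.5954, 0.1936, 0.0503]
tcp_rot: [-0.045, 0.791, -0.06, -0.607]
wrist_force: [-0.1, 0.2, -2.0]
grip_width: 0.0532
[ 0.04351135 -0.00021501  0.04832739]
time: 16.73
tcp_pos: [0.5953, 0.1935, 0.0481]
tcp_rot: [-0.045, 0.791, -0.06, -0.607]
wrist_force: [-0.1, -0.1, -1.6]
grip_width: 0.053
[ 0.04285597 -0.00029542  0.04621476]
```

```bash
python3 -m creep '0 0 -0.005 0 0 0; 0 0 -0.01 0 0 0; 0 0 -0.01 0 0 0';python3 -m creep '0 0 -0.005 0 0 0; 0 0 -0.005 0 0 0; 0 0 -0.005 0 0 0'; python3 -c "
from g import *
print(T())"
```

```text
time: 16.98
tcp_pos: [0.5955, 0.1936, 0.0472]
tcp_rot: [-0.044, 0.791, -0.061, -0.607]
wrist_force: [-6.7, -2.4, 8.2]
grip_width: 0.0535
time: 17.23
tcp_pos: [0.5956, 0.1937, 0.0472]
tcp_rot: [-0.044, 0.792, -0.061, -0.606]
wrist_force: [-5.7, -2.5, 7.5]
grip_width: 0.0533
[ 0.04284934 -0.00013242  0.04533166]
```

Contact is at the expected height (0.045). Easing off slightly, opening, then retreating along the tray normal.

```bash
python3 -m creep '0 0 0.005 0 0 0; 0 0 0.005 0 0 0; 0 0 0.005 0 0 0; 0 0 0.005 0 0 0; 0 0 0.005 0 0 0; 0 0 0.005 0 0 0' 1; python3 -m creep '-0.02 0 0.1 0 0 0; -0.05 0 0.2 0 0 0; -0.1 0 0.4 0 0 0; -0.15 0 0.55 0 0 0; -0.15 0 0.6 0 0 0; -0.15 0 0.6 0 0 0'; python3 - <<'E'
from rig import cams
from g import *
c=cams.get_calibration("wrist");im=cams.get_image("wrist")[:,:,::-1].copy();V=c["view"]
def pf(P):
    q=P@V[:3,:3].T+V[:3,3];r=np.hypot(q[:,0],q[:,1]);th=np.arctan2(r,q[:,2])
    return np.c_[c["cx"]+c["fx"]*th*q[:,0]/r,c["cy"]+c["fy"]*th*q[:,1]/r]
for b,col in((box(.055,0,0,.11,.054,.04),(255,0,0)),(box(.039,0,0,.078,.054,.04)+[0,0,.04],(0,0,255))):
    p=pf(TR.apply(b)+TO);cv2.polylines(im,[p[[1,3,7,5]].astype(np.int32)],True,col,1);print(p[[1,3,7,5]].round().tolist())
cv2.imwrite("pics/w6.png",cv2.resize(im[80:330,180:460],None,fx=2.4,fy=2.4))
print(arm.observe()["time"])
E
```

```text
time: 17.73
tcp_pos: [0.5955, 0.1937, 0.0481]
tcp_rot: [-0.044, 0.792, -0.061, -0.606]
wrist_force: [0.4, 0.3, 0.2]
grip_width: 0.0851
time: 18.23
tcp_pos: [0.5672, 0.1948, 0.1722]
tcp_rot: [-0.045, 0.793, -0.06, -0.604]
wrist_force: [0.1, 0.1, -0.8]
grip_width: 0.0852
[[348.0, 241.0], [292.0, 241.0], [289.0, 125.0], [351.0, 125.0]]
[[352.0, 260.0], [288.0, 260.0], [284.0, 169.0], [355.0, 169.0]]
18.2833
```

View pics/w6.png

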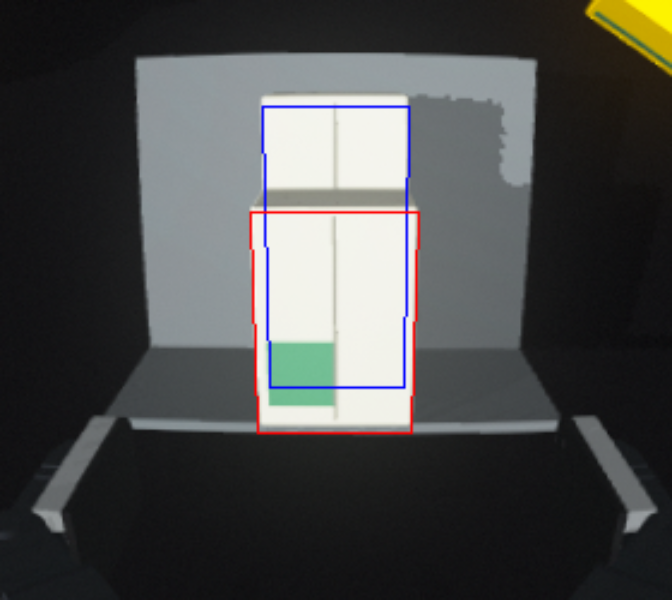

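In w6 the short carton (crop 250–418, 207–428) lies square and centred on the long one. Each end is only a few mm off the backstop, and the fingers are clear. Handing in.

```bash
python3 -m creep '0 0 0.1 0 0 0; 0 0 0.1 0 0 0; 0 0 0.1 0 0 0; 0 0 0.1 0 0 0'; python3 -c "
from rig import order
print(order.hand_in())"
```

```text
time: 18.62
tcp_pos: [0.566, 0.1934, 0.1878]
tcp_rot: [-0.044, 0.792, -0.061, -0.606]
wrist_force: [0.1, 0.2, -1.0]
grip_width: 0.0855
the job is handed in; nothing more can be done
None
```

Both wide cartons are on the rack and I handed the job in at about 18.6 s of the 53 s allowed. No verdict was reported.

- **Placing:** The long carton lies flat on the incline and the short one flat on top of it. I lowered each until the wrist force showed contact (about 8–9 N or less), then opened the jaws and backed off.
- **Last checks:** The last wrist pictures, compared with the box outlines, show both cartons square to the backstop and on the tray's middle line. The long carton's end is about 4–5 mm from the backstop and the short one's about 3 mm; the limit is 15 mm. The gripper was open and clear, with about 1 N on the wrist. I never touched the slim carton or the yellow look-alikes, but took no final overview picture to confirm they had not moved.
- **What disagreed:** The first grasp closed on nothing, above the long carton, and did not move it. The real fingertips sit about 39 mm short of the reported TCP, as the wrist picture and a guarded descent showed. At the second grasp the force rose about 5 mm higher than that offset predicts. I did not explain this, and set the short carton's placing height from that grasp instead.

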